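# Seat the fixture plate on its locating pins

### The job

Take the fixture plate with the two holes out of the wooden rack and lay it down flat on the bare worktop with its two stop buttons up. Then take it again by its long sides and lower it over the two pins of the steel locating base, large hole over large pin, until it lies flush on the base. Leave the blank plate standing in its slot and do not knock the other things about.

Things in the scene. Friction and masses are not known exactly. Their poses are not given: they have to be found in the camera images.
- fixture_plate: Fixture plate: bare aluminium, 110 x 54 x 16 mm, about 0.26 kg. Origin: centre of its underside; x along the 110 mm, y along the 54 mm, z out of the top face. Starts standing on its long -y edge in either rack slot, underside to the robot, y up, upper edge 62 mm above the worktop; so it can be pinched only across its thickness. Set on the worktop leaning 30 degrees and let go, it falls flat.
- large_hole (a point): Centre of the plate's large hole at the underside: plate x 32, y -9 mm; 14 mm wide, right through. The small hole, 11 mm wide, right through, is at plate x -32, y -9 mm.
- stop_button (a point): Top of one of the two steel stop buttons on the plate's top face, 12 mm across, 5 mm high, at plate x 34, y 15 mm. The other is at x -34, y 15 mm. The middle of the face is clear.
- blank_plate: Blank aluminium plate of the same size, 110 x 54 x 16 mm, no holes or buttons, standing in the other rack slot the same way. Origin: centre of its underside; x length, y width (up), z thickness. It stays where it is.
- plate_rack: Fixed wooden rack, 128 x 134 mm, 22 mm high. Origin: centre of its underside; z up, the slots run along its y. Slot centres at x -37.5 and +37.5 mm, slots 18.4 mm wide, their floor 8 mm above the worktop.
- locating_base: Fixed dark steel locating base, 130 x 50 x 24 mm high. Origin: centre of its underside; x along the length, z up. Two 5 mm high screw heads on its -y side at x -45 and 45 mm. Clear worktop for laying the plate down lies beyond it, 0.61 to 0.67 m ahead of the robot, 0.04 to 0.16 m to its left. Seated, the plate's axes point along the base's, its origin at (d, 0, 24) mm.
- base_top (a point): Centre of the base's top, axes as the base. A fixed steel bar in its groove, flush, carries two chamfered pins that rise 18 mm: 12 mm thick at base (x 32+d, y -9) mm, 9 mm thick at (x -32+d, y -9) mm. d is where the bar is clamped along the base: anywhere from -7 to 7 mm, shown by no reading, to be found by touch or eye.
- charcoal_block: Bystander: black charcoal block, 41 x 63 x 22 mm. Origin: centre of its underside. It stays where it is.
- masking_tape: Bystander: roll of masking tape lying flat, 96 mm across, 25 mm high. Origin: centre of its underside. It stays where it is.
- ring_mandrel: Bystander: tapered steel ring mandrel with wooden grip, lying, 242 x 24 x 24 mm. Origin: centre of its underside. It stays where it is.
- pliers_red: Bystander: pliers with red handles, lying, 46 x 134 x 13 mm. Origin: centre of its underside. It stays where it is.
- needle_file: Bystander: needle file with wooden handle, lying, 185 x 16 x 16 mm. Origin: centre of its underside. It stays where it is.

How it is judged:
By the outcome, as a careful person would: the job done as asked, in the order asked, and still so for the second after the job is handed in, with the robot touching nothing.
It also fails if it takes over 58 s, if anything falls off the work surface, if the arm or the gripper's body presses on something with over 40 N, if the wrist force passes 120 N, or if a joint passes its speed limit or range.

### The arm

A 7-joint arm with a two-finger parallel gripper is mounted at the origin on a cart in front of the work surface, level with it; the furniture and walls round the work are solid. World frame = base frame: x ahead of the robot, y to its left, z up, the work surface at z = 0. Lengths are in m, angles in rad, forces in N, time in s.
With the tool pointing down it reaches from about 0.35 to 0.9 m from the base axis. Payload 7.2 kg.
Tool frame: the origin (TCP) lies between the finger pads; the fingertips stand 19 mm ahead of it and the grasp point (between the pads) is the TCP (env.tip_reach is the distance from the TCP to the fingertips, in m); z points along the fingers, y is the line along which they close (so a half turn about z gives the same grasp; the last joint's range is limited). The gripper opens to 88 mm and grips with 3 to 60 N. Pads are 20 mm wide; open, the fingers measure 115 mm over their backs; the gripper's body (75 mm by 178 mm) begins 61 mm behind the grasp point.
Start: joints at [-1.218, 0.411, -0.013, 1.596, 0.006, 1.134, -0.082], TCP at [0.255, 0.57, 0.242] pointing down, gripper open.
Joint ranges: [-2.95, 2.95], [-0.29, 1.99], [-1.47, 1.44], [0.14, 2.54], [-1.03, 4.17], [0.13, 1.85], [-2.86, 2.86]. Speed limits (rad/s): [2.39, 2.39, 3.01, 3.01, 3.14, 3.14, 3.14].

### API

Orientations are given as a unit quaternion [x, y, z, w].
In Python, from rig import env gives the robot as it stands.
- The arm moves only by the tool move_arm, never from a script. Its argument "motion" is one flat list of numbers, 7 for each row, row after row: the shift along the tool's x, y, z in mm, then the turn, a rotation vector about the tool's x, y, z in rad, then the opening, from 0 (shut) to 1 (fully open). In form: [tx, ty, tz, rx, ry, rz, claw, tx, ty, tz, rx, ry, rz, claw, ...]. A call has 1 to 12 rows; each row shifts and turns the commanded pose from where the row before left it, along the tool's axes as they then stand; what a row does not reach is not made up. A row lasts 1/10 s, in which the tool goes at most 50 mm and 8.59 degrees, less where a joint would pass 70% of its speed; a pose out of reach is approached as far as the arm can. A call with a gripper value outside its range is refused whole. The fingers move at their own pace and stop on an object; "newtons" is the grip in N (left out, the last holds). Time passes only in rows, so rows that do not move let the fingers close. It gives the time, the measured TCP pose, the force, the opening and the grip force at its end, in the units of the state.
- env.get_obs(): the state, without advancing time (a new reading comes with each control period).
- env.grab_frame(name): name is "scene" or "top" or "wrist"; returns a dict with "img" (400x640x3 uint8, red, green, blue), "depth" (400x640 float32, m along the optical axis (not along the pixel's ray), 0 where there is no reading), "intrinsics" (3x3 intrinsics, pixels), "k1" (the pictures are not rectified: a ray, as slopes to the right and down, at radius r is drawn at 1 + k1 r^2 times it, then the intrinsics apply), "extrinsics" (4x4, takes a point from camera to world coordinates); the wrist camera has in their place "T_tool_cam" (4x4, takes a point from camera to tool coordinates, whose origin is the TCP and whose axes are the flange's). Camera axes: x right, y down, z forward; pixel columns grow to the right and rows downward; lengths in m; the calibration is good to about 2 mm. A picture is of the moment at which its call begins: read the wrist's pose just before it.
- env.job_done(): hands the job in; it is judged then, once.
Trained networks look in a picture, given as the dict that the camera call returned (one of the last four; its "shot" number tells which), for a name from the list of things; names that differ only in an ending like _2 or _b are one class to them, and where a whole thing is asked for, a point or a joint stands for the part that bears it (a point fixed in the world has none). Each returns a list of dicts, best first, with "p" (0 to 1); they miss things now and then, are a little off and sometimes report something else, mostly with a low value. They report only what shows in the picture. A call takes as long as a camera call.
- env.find_in(picture, query): "box" ([left, top, right, bottom] in pixels, round what is visible of it).
- env.masks_of(picture, query): "region" (400x640 bool, what is visible of it) and "box" ([left, top, right, bottom] in pixels, round what is visible of it).
- env.mark_of(picture, query): "pixel" ([column, row] in pixels: a listed point, or the origin of a listed thing).
The state is a dict: "t": time; "qpos": joint angles; "joint_velocities": joint speeds; "joint_efforts": joint torques, N m; "position": TCP position; "eef_rot": TCP orientation; "force": force on the tool from outside, world axes, zero at the start; "ft_torque": the same for the moment, N m; "finger_gap": finger opening in m; "grasp_force": force on a finger pad.
Only numpy, scipy, OpenCV 4.12 (cv2) and the standard library are available. Lean on these libraries where they do the work, as an engineer would, in place of code of your own. Each camera call takes 0.05 s, during which the arm holds its last target. There are 200 camera calls.

## Working session

There is one attempt and no reset: what is moved stays moved. The work goes in short steps, Python scripts to look and compute and a tool call to move; the robot and the scene stay as the last step left them, time stands still between calls to the robot, and variables do not carry over. Pictures are saved under pics/ and viewed, at most 12 in all, crops included, and the job is handed in when it is done.

Besides the shell and the picture viewer there is one more tool, called by a JSON object that holds its "api" and its "payload". move_arm: Moves the arm, as the interface text tells. Its arguments: {"type":"object","properties":{"motion":{"type":"array"},"newtons":{"type":"number"}},"required":["motion"]}

```bash
ls; mkdir -p pics; cat > h.py <<'E'
import numpy as np, cv2
from scipy.spatial.transform import Rotation as R
from rig import env
def T_of(obs):
    T=np.eye(4);T[:3,:3]=R.from_quat(obs["eef_rot"]).as_matrix();T[:3,3]=obs["position"];return T
def grab(n):
    o=env.get_obs();f=env.grab_frame(n)
    f["W"]=f["extrinsics"] if "extrinsics" in f else T_of(o)@f["T_tool_cam"]
    return f
def ray(f,px):
    K=f["intrinsics"];k=f["k1"];d=np.array([(px[0]-K[0,2])/K[0,0],(px[1]-K[1,2])/K[1,1]]);u=d.copy()
    for _ in range(20):u=d/(1+k*(u@u))
    return np.array([u[0],u[1],1.])
def at_z(f,px,z):
    r=f["W"][:3,:3]@ray(f,px);c=f["W"][:3,3];return c+r*(z-c[2])/r[2]
def proj(f,P):
    p=np.linalg.inv(f["W"])@np.append(P,1);u=p[:2]/p[2];u=u*(1+f["k1"]*(u@u));K=f["intrinsics"]
    return np.array([K[0,0]*u[0]+K[0,2],K[1,1]*u[1]+K[1,2]])
def cloud(f,step=1):
    K=f["intrinsics"];h,w=f["depth"].shape
    v,u=np.mgrid[0:h,0:w];x=(u-K[0,2])/K[0,0];y=(v-K[1,2])/K[1,1];a,b=x.copy(),y.copy()
    for _ in range(15):
        s=1+f["k1"]*(a*a+b*b);a,b=x/s,y/s
    d=f["depth"];P=np.stack([a*d,b*d,d],-1)@f["W"][:3,:3].T+f["W"][:3,3]
    P[d==0]=np.nan;return P
def save(f,n,box=None,s=1):
    im=f["img"][...,::-1]
    if box:im=im[box[1]:box[3],box[0]:box[2]]
    cv2.imwrite("pics/"+n,cv2.resize(im,None,fx=s,fy=s))
E
python3 - <<'E'
from h import *
np.set_printoptions(precision=4,suppress=True)
o=env.get_obs();print(o["position"],R.from_quat(o["eef_rot"]).as_matrix(),o["force"],env.tip_reach)
ims=[]
for n in("top","scene"):
    f=grab(n);save(f,n+".png");P=cloud(f);print(n,f["W"],f["k1"],f["intrinsics"][0])
    for q in["fixture_plate","blank_plate","plate_rack","locating_base","base_top","large_hole","stop_button","charcoal_block","masking_tape","ring_mandrel","pliers_red","needle_file"]:
        m=env.mark_of(f,q)[:2]; b=env.masks_of(f,q)[:1] if q not in("base_top","large_hole","stop_button") else []
        print(q,[(np.round(x["pixel"]),round(x["p"],2),at_z(f,x["pixel"],0)[:2]) for x in m],[(np.round(x["box"]),round(x["p"],2),np.nanmedian(P[x["region"]],0)) for x in b])
E
```

```text
pics
[0.2551 0.57   0.2408] [[-0.9128  0.4084 -0.0005]
 [ 0.4084  0.9128 -0.0015]
 [-0.0001 -0.0016 -1.    ]] [0.1813 0.146  0.1142] 0.019
top [[ 0.0008 -0.9876  0.157   0.3998]
 [-1.     -0.0011 -0.0016  0.1086]
 [ 0.0018 -0.157  -0.9876  1.029 ]
 [ 0.      0.      0.      1.    ]] -0.032181736819448976 [374.9826   0.     321.4043]
fixture_plate [(array([235., 216.]), 0.58, array([0.5368, 0.3466])), (array([263., 282.]), 0.15, array([0.3589, 0.2645]))] [(array([214., 205., 259., 219.]), 0.62, array([0.5379, 0.3314, 0.0611]))]
blank_plate [(array([248., 244.]), 0.57, array([0.46  , 0.3078]))] [(array([222., 234., 269., 244.]), 0.88, array([0.4679, 0.3017, 0.0611]))]
plate_rack [(array([246., 228.]), 0.56, array([0.5037, 0.315 ]))] [(array([216., 201., 275., 257.]), 0.97, array([0.5034, 0.3139, 0.0094]))]
locating_base [(array([329., 235.]), 0.77, array([0.4864, 0.0865]))] [(array([307., 226., 353., 239.]), 0.68, array([0.4834, 0.0865, 0.0241]))]
base_top [(array([328., 232.]), 0.63, array([0.4927, 0.0887]))] []
large_hole [(array([229., 218.]), 0.82, array([0.5317, 0.3631]))] []
stop
[... 1926 characters left out ...]
y([322., 229.]), 0.46, array([0.5277, 0.1113]))] [(array([264., 234., 289., 248.]), 0.79, array([0.3739, 0.1316, 0.0219]))]
masking_tape [(array([244., 228.]), 0.95, array([0.3575, 0.2654]))] [(array([225., 215., 260., 240.]), 0.7, array([0.3547, 0.2563, 0.0176]))]
ring_mandrel [(array([443., 245.]), 0.57, array([ 0.7219, -0.1716]))] [(array([409., 223., 490., 262.]), 0.75, array([ 0.7137, -0.1791,  0.0198]))]
pliers_red [(array([308., 265.]), 0.6, array([0.3903, 0.0012]))] [(array([290., 250., 325., 279.]), 0.66, array([0.3801, 0.0001, 0.0102]))]
needle_file [(array([364., 314.]), 0.55, array([ 0.3746, -0.208 ]))] [(array([323., 308., 369., 331.]), 0.82, array([ 0.3143, -0.1938,  0.0117]))]
```

```bash
python3 - <<'E'
import cv2,numpy as np
a=cv2.imread("pics/top.png")[180:300,190:390];b=cv2.imread("pics/scene.png")[160:290,220:400]
cv2.imwrite("pics/v1.png",np.vstack([cv2.resize(a,(500,300)),cv2.resize(b,(500,300*1))]))
E
```

```text
(no output)
```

View pics/v1.png

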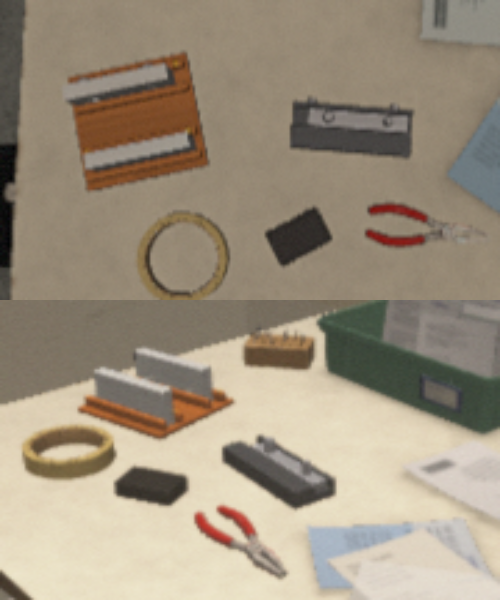

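```bash
cat >> h.py <<'E'
def Tmat(xyz,yaw_y,tilt=0):
    """tool pointing down, tool y at angle yaw_y (deg) from world x; tilt (deg) about plate-x leaning back to robot"""
    a=np.radians(yaw_y);y=np.array([np.cos(a),np.sin(a),0]);z=np.array([0,0,-1.]);x=np.cross(y,z)
    M=np.c_[x,y,z];M=M@R.from_rotvec([np.radians(tilt),0,0]).as_matrix()
    T=np.eye(4);T[:3,:3]=M;T[:3,3]=xyz;return T
def plan(T1,n,T0=None):
    T0=T_of(env.get_obs()) if T0 is None else T0
    w=R.from_matrix(T0[:3,:3].T@T1[:3,:3]).as_rotvec();Rk=T0[:3,:3];d=(T1[:3,3]-T0[:3,3])/n
    for k in range(n):
        s=Rk.T@d*1000;print(",".join("%.1f"%v for v in s)+","+",".join("%.4f"%v for v in w/n))
        Rk=Rk@R.from_rotvec(w/n).as_matrix()
E
python3 - <<'E'
from h import *
np.set_printoptions(precision=4,suppress=True)
f=grab("top");print(env.get_obs()["t"])
P=cloud(f)
for n,b in(("far",(205,200,265,225)),("near",(215,228,275,250)),("base",(300,215,360,245))):
    Q=P[b[1]:b[3],b[0]:b[2]].reshape(-1,3);Q=Q[np.isfinite(Q[:,2])]
    Q=Q[(Q[:,2]>.056)&(Q[:,2]<.068)] if n!="base" else Q[(Q[:,2]>.018)&(Q[:,2]<.03)]
    r=cv2.minAreaRect((Q[:,:2]*1000).astype(np.float32));print(n,len(Q),r)
plan(Tmat([.48,.30,.25],16),9)
w=grab("wrist");print(w["T_tool_cam"],w["intrinsics"])
E
```

```text
2.25
far 253 ((541.6415405273438, 332.0352478027344), (18.8568115234375, 110.47871398925781), 12.262057304382324)
near 274 ((469.0812072753906, 306.35736083984375), (16.573305130004883, 110.3602294921875), 12.597060203552246)
base 762 ((496.0778503417969, 83.10171508789062), (129.59359741210938, 51.929908752441406), 86.68620300292969)
-35.1,-17.2,-0.9,-0.0000,0.0000,0.0967
-36.6,-13.8,-0.9,-0.0000,0.0000,0.0967
-37.7,-10.2,-0.9,-0.0000,0.0000,0.0967
-38.5,-6.5,-0.9,-0.0000,0.0000,0.0967
-39.0,-2.7,-0.9,-0.0000,0.0000,0.0967
-39.1,1.1,-0.9,-0.0000,0.0000,0.0967
-38.8,4.8,-0.9,-0.0000,0.0000,0.0967
-38.1,8.5,-0.9,-0.0000,0.0000,0.0967
-37.1,12.2,-0.9,-0.0000,0.0000,0.0967
[[ 0.0008 -0.964  -0.2659  0.0735]
 [ 1.      0.0006  0.0008 -0.0004]
 [-0.0007 -0.2659  0.964  -0.1426]
 [ 0.      0.      0.      1.    ]] [[291.1764   0.     320.693 ]
 [  0.     291.1764 198.8832]
 [  0.       0.       1.    ]]
```

```bash
python3 - <<'E'
from h import *
plan(Tmat([.535,.33,.20],12.5),10)
E
```

```text
-35.4,-10.5,4.2,0.0000,0.0000,0.0932
-36.2,-7.2,4.2,0.0000,0.0000,0.0932
-36.7,-3.8,4.2,0.0000,0.0000,0.0932
-36.9,-0.4,4.2,0.0000,0.0000,0.0932
-36.8,3.1,4.2,0.0000,0.0000,0.0932
-36.3,6.5,4.2,0.0000,0.0000,0.0932
-35.6,9.8,4.2,0.0000,0.0000,0.0932
-34.5,13.1,4.2,0.0000,0.0000,0.0932
-33.1,16.2,4.2,0.0000,0.0000,0.0932
-31.5,19.3,4.2,0.0000,0.0000,0.0932
```

{"api": "move_arm", "payload": {"motion": [-35.4,-10.5,4.2,0,0,0.0932,1,-36.2,-7.2,4.2,0,0,0.0932,1,-36.7,-3.8,4.2,0,0,0.0932,1,-36.9,-0.4,4.2,0,0,0.0932,1,-36.8,3.1,4.2,0,0,0.0932,1,-36.3,6.5,4.2,0,0,0.0932,1,-35.6,9.8,4.2,0,0,0.0932,1,-34.5,13.1,4.2,0,0,0.0932,1,-33.1,16.2,4.2,0,0,0.0932,1,-31.5,19.3,4.2,0,0,0.0932,1,0,0,0,0,0,0,1], "newtons": 40}}

```text
t: 3.4
position: [0.5392, 0.3243, 0.1993]
eef_rot: [0.63, 0.777, -0.001, 0.002]
force: [1.1, -0.2, 0.5]
finger_gap: 0.0877
grasp_force: 0.0
```

```bash
python3 - <<'E'
from h import *
np.set_printoptions(precision=4,suppress=True)
o=env.get_obs();print(o["position"],R.from_quat(o["eef_rot"]).as_matrix(),o["qpos"])
f=grab("wrist");save(f,"w1.png");P=cloud(f)
for q in["fixture_plate","blank_plate"]:
    for x in env.masks_of(f,q)[:2]:
        Q=P[x["region"]];Q=Q[np.isfinite(Q[:,2])];Q=Q[(Q[:,2]>.056)&(Q[:,2]<.07)]
        print(q,x["p"],x["box"],len(Q),cv2.minAreaRect((Q[:,:2]*1000).astype(np.float32)) if len(Q)>3 else 0,np.median(Q[:,2]))
for q in["large_hole","stop_button"]:
    print(q,[(x["pixel"],x["p"]) for x in env.mark_of(f,q)[:2]])
E
```

```text
[0.5392 0.3243 0.1993] [[-0.2061  0.9785  0.002 ]
 [ 0.9785  0.2061 -0.003 ]
 [-0.0034  0.0013 -1.    ]] [-0.8252  0.4616  0.2862  1.65   -0.1412  1.0507 -0.2894]
fixture_plate 0.82 [315.8, 131.5, 334.3, 237.4] 1784 ((539.9395141601562, 331.86480712890625), (18.986038208007812, 109.58189392089844), 12.535894393920898) 0.06145108249900885
blank_plate 0.56 [238.7, 139.1, 267.2, 243.9] 1633 ((467.1026611328125, 306.77923583984375), (16.485918045043945, 108.0523681640625), 12.374465942382812) 0.06134028059911539
large_hole [([316.1, 181.7], 0.64), ([175.5, 291.6], 0.34)]
stop_button [([335.8, 152.2], 0.57)]
```

View pics/w1.png

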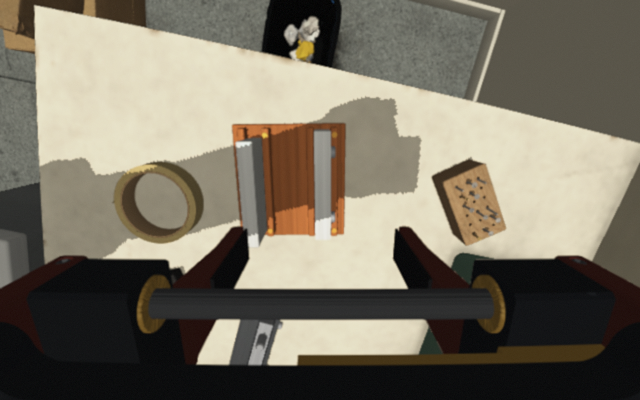

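```bash
python3 - <<'E'
from h import *
plan(Tmat([.5385,.3315,.05],12.4),6)
E
```

```text
-0.1,0.7,25.0,-0.0001,-0.0001,0.0007
-0.1,0.7,25.0,-0.0001,-0.0001,0.0007
-0.1,0.7,25.0,-0.0001,-0.0001,0.0007
-0.1,0.7,25.0,-0.0001,-0.0001,0.0007
-0.1,0.7,25.0,-0.0001,-0.0001,0.0007
-0.1,0.7,25.0,-0.0001,-0.0001,0.0007
```

{"api": "move_arm", "payload": {"motion": [0,0.7,25,0,0,0,0.55,0,0.7,25,0,0,0,0.55,0,0.7,25,0,0,0,0.55,0,0.7,25,0,0,0,0.55,0,0.7,25,0,0,0,0.55,0,0.7,25,0,0,0,0.55,0,0,0,0,0,0,0.55,0,0,0,0,0,0,0.55,0,0,0,0,0,0,0.55]}}

```text
t: 4.55
position: [0.5397, 0.3317, 0.0513]
eef_rot: [0.626, 0.78, 0.001, 0.0]
force: [0.1, -0.2, -0.2]
finger_gap: 0.0481
grasp_force: 0.0
```

```bash
python3 - <<'E'
from h import *
np.set_printoptions(precision=4,suppress=True)
o=env.get_obs();print(o["position"],R.from_quat(o["eef_rot"]).as_matrix()[:,1],o["force"])
f=grab("wrist");save(f,"w2.png",(230,180,460,340),3)
E
```

```text
[0.5397 0.3317 0.0513] [0.9761 0.2171 0.002 ] [ 0.1088 -0.1722 -0.2174]
```

View pics/w2.png

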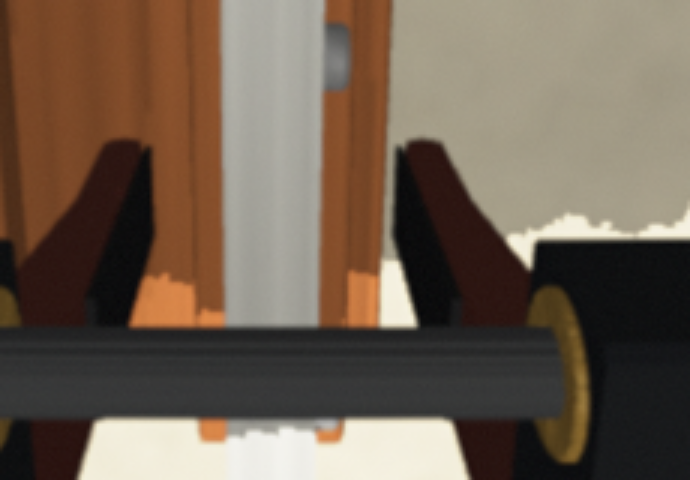

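{"api": "move_arm", "payload": {"motion": [0,0,0,0,0,0,0,0,0,0,0,0,0,0,0,0,0,0,0,0,0,0,0,0,0,0,0,0,0,0,0,0,0,0,0], "newtons": 40}}

```text
t: 5.1
position: [0.5393, 0.3307, 0.0498]
eef_rot: [0.626, 0.78, 0.0, 0.0]
force: [-0.5, 1.1, 1.5]
finger_gap: 0.0158
grasp_force: 40.0
```

```bash
python3 - <<'E'
from h import *
np.set_printoptions(precision=3,suppress=True)
f=grab("top");P=cloud(f).reshape(-1,3)
for x in np.arange(.53,.85,.03):
    print("%.2f"%x,[ "%3d"%(1000*np.nanmax(np.append(P[(abs(P[:,0]-x)<.015)&(abs(P[:,1]-y)<.015),2],-.01))) for y in np.arange(-.10,.30,.03)])
T0=T_of(env.get_obs());A=T0.copy();A[2,3]+=.1
print("lift");plan(A,3)
B=Tmat([.66,.10,.14],-3.3);print("go");plan(B,7,A)
C=Tmat([.6486,.10,.050],-3.3,-32);print("tilt");plan(C,5,B);print(C[:3,2])
E
```

```text
0.53 [' 12', '  8', '  5', '  5', ' 28', ' 26', ' 26', ' 27', ' 26', '  5', '  6', '  4', '465', '483']
0.56 [' 14', '  4', '  6', '  5', '  4', '  4', '  5', '  5', '  4', '  4', '  5', '  5', '401', '461']
0.59 [' 13', ' 11', ' 11', ' 16', ' 11', '  5', '  4', '  3', '  3', '  5', '  3', '  3', ' 12', '435']
0.62 [' 12', ' 10', ' 13', ' 15', '  3', '  5', '  4', '  4', '  3', '  4', '  4', '  5', '  5', '  4']
0.65 [' 11', ' 12', ' 12', ' 14', '  5', '  4', '  5', '  4', '  4', '  5', '  6', '  3', '  4', '  4']
0.68 [' 13', ' 12', ' 14', ' 16', '  4', '  4', '  3', '  4', '  4', '  4', '  4', '  5', '  3', '  3']
0.71 [' 25', ' 27', ' 11', ' 88', ' 93', ' 93', ' 92', ' 93', ' 91', ' 93', ' 93', ' 93', ' 93', ' 91']
0.74 [' 19', ' 19', '  4', ' 93', ' 92', ' 24', '  9', ' 52', ' 44', ' 43', ' 52', ' 41', ' 85', ' 93']
0.77 ['  3', ' 77', ' 69', ' 92', ' 86', '111', '108', '121', '151', '150', '151', ' 16', ' 72', ' 94']
0.80 ['  5', ' 79', ' 80', ' 94', ' 76', '127', '127', '146', '144', '130', '131', '127', ' 76', ' 93']
0.83 ['  3', ' 76', ' 77', ' 92', ' 79', '123', '126', '130', '125', '154', '152', '148', '146', ' 91']
lift
0.0,0.0,-33.3,0.0000,0.0000,0.0000
0.0,0.0,-33.3,0.0000,0.0000,0.0000
0.0,0.0,-33.3,0.0000,0.0000,0.0000
go
-35.9,9.7,1.4,0.0000,-0.0000,0.0394
-35.5,11.1,1.4,0.0000,-0.0000,0.0394
-35.0,12.5,1.4,0.0000,-0.0000,0.0394
-34.5,13.9,1.4,0.0000,-0.0000,0.0394
-33.9,15.2,1.4,0.0000,-0.0000,0.0394
-33.3,16.5,1.4,0.0000,-0.0000,0.0394
-32.6,17.8,1.4,0.0000,-0.0000,0.0394
tilt
-0.1,-2.3,18.0,-0.1117,-0.0000,-0.0000
-0.1,-4.3,17.6,-0.1117,-0.0000,-0.0000
-0.1,-6.2,17.0,-0.1117,-0.0000,-0.0000
-0.1,-8.1,16.3,-0.1117,-0.0000,-0.0000
-0.1,-9.8,15.2,-0.1117,-0.0000,-0.0000
[ 0.529 -0.031 -0.848]
```

```bash
python3 - <<'E'
from h import *
np.set_printoptions(precision=3,suppress=True)
for c in("top","scene"):
    f=grab(c);P=cloud(f).reshape(-1,3)
    for y in np.arange(-.02,.24,.04):
        m=(abs(P[:,1]-y)<.01)&(P[:,2]>.03)&(P[:,0]>.6)&(P[:,0]<.9);Q=P[m]
        print(c,"%.2f"%y,Q[np.argsort(Q[:,0])[:4]].ravel())
T0=T_of(env.get_obs());A=T0.copy();A[2,3]+=.1
B=Tmat([.63,.10,.14],-3.3);print("go");plan(B,7,A)
C=Tmat([.621,.10,.052],-3.3,-30);print("tilt");plan(C,5,B);print(C[:3,2])
E
```

```text
top -0.02 [ 0.9   -0.025  0.154]
top 0.02 [0.717 0.027 0.084 0.718 0.017 0.092 0.718 0.014 0.082 0.718 0.019 0.082]
top 0.06 [0.717 0.051 0.093 0.717 0.058 0.085 0.717 0.061 0.093 0.718 0.05  0.084]
top 0.10 [0.717 0.098 0.093 0.717 0.092 0.084 0.717 0.098 0.084 0.717 0.1   0.084]
top 0.14 [0.717 0.142 0.085 0.718 0.132 0.091 0.718 0.137 0.091 0.718 0.145 0.083]
top 0.18 [0.717 0.182 0.085 0.717 0.184 0.084 0.717 0.176 0.084 0.718 0.173 0.091]
top 0.22 [0.717 0.221 0.086 0.718 0.216 0.083 0.718 0.226 0.091 0.718 0.213 0.082]
scene -0.02 [ 0.898 -0.024  0.159  0.899 -0.024  0.155  0.899 -0.024  0.152  0.899
 -0.027  0.159]
scene 0.02 [0.718 0.015 0.091 0.718 0.025 0.08  0.718 0.03  0.085 0.719 0.026 0.087]
scene 0.06 [0.718 0.053 0.08  0.718 0.066 0.092 0.718 0.07  0.091 0.718 0.053 0.077]
scene 0.10 [0.718 0.103 0.093 0.718 0.107 0.088 0.718 0.098 0.081 0.719 0.103 0.089]
scene 0.14 [0.716 0.131 0.08  0.718 0.141 0.08  0.718 0.146 0.082 0.718 0.137 0.081]
scene 0.18 [0.718 0.182 0.087 0.718 0.173 0.079 0.718 0.188 0.089 0.719 0.184 0.093]
scene 0.22 [0.718 0.211 0.081 0.719 0.226 0.087 0.719 0.221 0.088 0.72  0.217 0.082]
go
-35.0,5.5,1.4,0.0000,-0.0000,0.0394
-34.7,6.9,1.4,0.0000,-0.0000,0.0394
-34.4,8.2,1.4,0.0000,-0.0000,0.0394
-34.1,9.6,1.4,0.0000,-0.0000,0.0394
-33.7,10.9,1.4,0.0000,-0.0000,0.0394
-33.2,12.2,1.4,0.0000,-0.0000,0.0394
-32.7,13.5,1.4,0.0000,-0.0000,0.0394
tilt
-0.1,-1.8,17.6,-0.1047,0.0000,0.0000
-0.1,-3.6,17.3,-0.1047,0.0000,0.0000
-0.1,-5.4,16.8,-0.1047,0.0000,0.0000
-0.1,-7.1,16.2,-0.1047,0.0000,0.0000
-0.1,-8.8,15.3,-0.1047,0.0000,0.0000
[ 0.499 -0.029 -0.866]
```

{"api": "move_arm", "payload": {"motion": [0,0,-33.3,0,0,0,0,0,0,-33.3,0,0,0,0,0,0,-33.3,0,0,0,0,-35.0,5.5,1.4,0,0,0.0394,0,-34.7,6.9,1.4,0,0,0.0394,0,-34.4,8.2,1.4,0,0,0.0394,0,-34.1,9.6,1.4,0,0,0.0394,0,-33.7,10.9,1.4,0,0,0.0394,0,-33.2,12.2,1.4,0,0,0.0394,0,-32.7,13.5,1.4,0,0,0.0394,0,0,0,0,0,0,0,0,0,0,0,0,0,0,0]}}

```text
t: 6.45
position: [0.6294, 0.0988, 0.139]
eef_rot: [0.728, 0.686, -0.001, -0.0]
force: [-1.0, 1.0, -2.3]
finger_gap: 0.0161
grasp_force: 40.0
```

{"api": "move_arm", "payload": {"motion": [0,-1.5,17.6,-0.1047,0,0,0,0,-3,17.3,-0.1047,0,0,0,0,-5,16.8,-0.1047,0,0,0,0,-6.8,16.2,-0.1047,0,0,0,0,-8,15.3,-0.1047,0,0,0,0,0,0,0,0,0,0,0,0,0,0,0,0,0]}}

```text
t: 7.15
position: [0.6231, 0.1064, 0.0664]
eef_rot: [0.71, 0.672, 0.147, 0.151]
force: [0.1, 0.7, -3.1]
finger_gap: 0.0154
grasp_force: 40.0
```

```bash
python3 - <<'E'
from h import *
np.set_printoptions(precision=4,suppress=True)
o=env.get_obs();T=T_of(o);print(T,o["force"],o["finger_gap"],o["qpos"])
f=grab("scene");save(f,"s2.png",(260,160,420,280),4)
E
```

```text
[[ 0.053   0.9093  0.4127  0.6231]
 [ 0.9986 -0.0506 -0.0168  0.1064]
 [ 0.0056  0.413  -0.9107  0.0664]
 [ 0.      0.      0.      1.    ]] [ 0.1029  0.6626 -3.1216] 0.015372487590486122 [-0.6747  0.519   0.4459  2.1085 -0.4147  0.1675  0.0162]
```

View pics/s2.png

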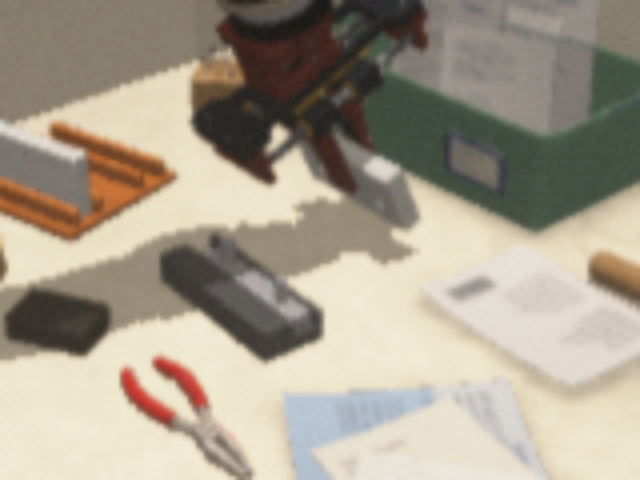

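{"api": "move_arm", "payload": {"motion": [0,0,6,0,0,0,0,0,0,6,0,0,0,0,0,0,6,0,0,0,0,0,0,4,0,0,0,0,0,0,0,0,0,0,0,0,0,0,0,0,0,0]}}

```text
t: 7.8
position: [0.6321, 0.104, 0.046]
eef_rot: [0.711, 0.671, 0.147, 0.152]
force: [0.9, -0.5, -1.5]
finger_gap: 0.0157
grasp_force: 40.0
```

```bash
python3 - <<'E'
from h import *
np.set_printoptions(precision=4,suppress=True)
o=env.get_obs();T=T_of(o);print(T,o["force"],o["finger_gap"],o["qpos"])
E
```

```text
[[ 0.056   0.9091  0.4128  0.6321]
 [ 0.9984 -0.0532 -0.0182  0.104 ]
 [ 0.0055  0.4132 -0.9106  0.046 ]
 [ 0.      0.      0.      1.    ]] [ 0.9449 -0.5062 -1.4926] 0.015747439549866446 [-0.6295  0.5623  0.4031  2.0946 -0.4727  0.1333  0.0733]
```

{"api": "move_arm", "payload": {"motion": [0,-0.5,2,0.01,0,0,0,0,-0.5,2,0.01,0,0,0,0,0,1,0,0,0,0,0,0,0,0,0,0,0]}}

```text
t: 8.2
position: [0.6337, 0.1044, 0.0416]
eef_rot: [0.712, 0.673, 0.141, 0.145]
force: [-1.4, 0.2, -0.4]
finger_gap: 0.0164
grasp_force: 40.0
```

```bash
python3 - <<'E'
from h import *
np.set_printoptions(precision=4,suppress=True)
o=env.get_obs();T=T_of(o);print(T,o["force"],o["finger_gap"],o["qpos"])
E
```

```text
[[ 0.0553  0.9167  0.3957  0.6337]
 [ 0.9984 -0.0532 -0.0165  0.1044]
 [ 0.0059  0.396  -0.9182  0.0416]
 [ 0.      0.      0.      1.    ]] [-1.3705  0.2241 -0.3884] 0.016391528464659223 [-0.6205  0.5734  0.3997  2.0779 -0.4733  0.1578  0.0765]
```

{"api": "move_arm", "payload": {"motion": [0,0,0,0,0,0,0.75,0,0,0,0,0,0,0.75,0,0,0,0,0,0,0.75,0,0,0,0,0,0,0.75]}}

```text
t: 8.6
position: [0.6333, 0.1043, 0.0413]
eef_rot: [0.712, 0.673, 0.141, 0.145]
force: [0.1, 0.7, -0.3]
finger_gap: 0.0442
grasp_force: 0.3
```

```bash
python3 - <<'E'
from h import *
np.set_printoptions(precision=4,suppress=True)
o=env.get_obs();print(o["position"],o["force"],o["finger_gap"])
a=grab("scene")["img"][160:280,260:420];b=grab("wrist")["img"]
cv2.imwrite("pics/s3.png",np.vstack([cv2.resize(a,(500,375)),cv2.resize(b,None,fx=500/640,fy=220/400)])[...,::-1])
E
```

```text
[0.6333 0.1043 0.0413] [ 0.0861  0.6507 -0.2955] 0.044195770035794245
```

View pics/s3.png

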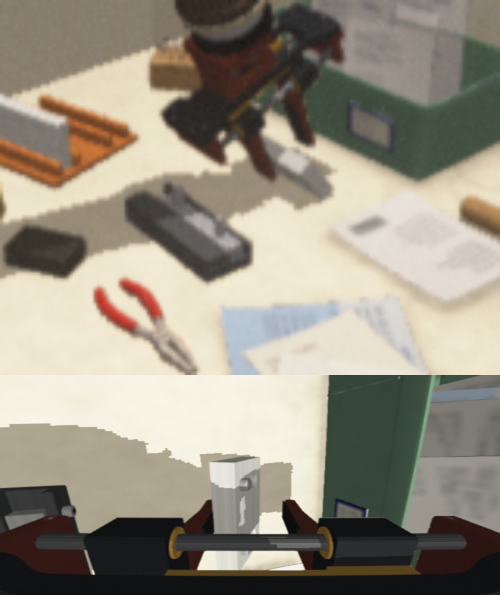

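{"api": "move_arm", "payload": {"motion": [0,0,0,0,0,0,0.75,0,0,-5,0,0,0,0.75,0,0,-8,0,0,0,0.75,0,0,-8,0,0,0,0.75,0,0,-8,0,0,0,0.75,0,0,-10,0,0,0,0.75,0,0,-20,0,0,0,0.75,0,0,-30,0,0,0,0.75,0,0,-30,0.06,0,0,0.75,0,0,-20,0.1,0,0,0.75]}}

```text
t: 9.7
position: [0.5772, 0.107, 0.1713]
eef_rot: [0.721, 0.682, 0.086, 0.086]
force: [0.9, 1.7, -1.2]
finger_gap: 0.066
grasp_force: 0.0
```

```bash
python3 - <<'E'
from h import *
np.set_printoptions(precision=4,suppress=True)
o=env.get_obs();print(T_of(o),o["force"],o["finger_gap"])
plan(Tmat([.600,.105,.18],-3.3),5)
b=grab("wrist");save(b,"w4.png")
P=cloud(b)
for x in env.masks_of(b,"fixture_plate")[:2]:
    Q=P[x["region"]];print(x["p"],x["box"],np.nanmedian(Q,0),np.nanpercentile(Q[:,2],[5,50,95]))
for q in["large_hole","stop_button","fixture_plate"]:print(q,[(x["pixel"],x["p"],at_z(b,x["pixel"],.016)) for x in env.mark_of(b,q)[:2]])
E
```

```text
[[ 0.0546  0.969   0.2409  0.5772]
 [ 0.9985 -0.0546 -0.0067  0.107 ]
 [ 0.0067  0.2409 -0.9705  0.1713]
 [ 0.      0.      0.      1.    ]] [ 0.8652  1.6749 -1.1513] 0.06599128286349339
-0.1,4.9,-0.6,0.0486,-0.0014,0.0004
-0.1,4.8,-0.8,0.0486,-0.0014,0.0004
-0.1,4.8,-1.1,0.0486,-0.0014,0.0004
-0.1,4.7,-1.3,0.0486,-0.0014,0.0004
-0.1,4.6,-1.5,0.0486,-0.0014,0.0004
0.62 [292.1, 134.4, 345.1, 238.2] [0.6124 0.11   0.0154] [0.0072 0.0154 0.017 ]
large_hole [([330.1, 155.6], 0.82, array([0.627 , 0.1409, 0.016 ])), ([204.6, 219.8], 0.43, array([0.4942, 0.0881, 0.016 ]))]
stop_button [([308.1, 161.0], 0.76, array([0.6032, 0.1373, 0.016 ]))]
fixture_plate [([317.4, 186.3], 0.84, array([0.6115, 0.1096, 0.016 ])), ([205.2, 226.7], 0.57, array([0.4936, 0.0808, 0.016 ]))]
```

View pics/w4.png

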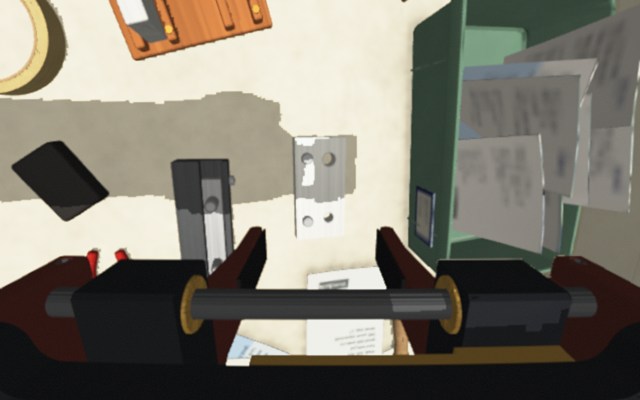

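```bash
python3 - <<'E'
from h import *
plan(Tmat([.496,.083,.176],-3.3),5)
E
```

```text
-5.6,-15.5,-5.4,0.0496,-0.0013,0.0003
-5.7,-15.8,-4.6,0.0496,-0.0013,0.0003
-5.7,-16.0,-3.8,0.0496,-0.0013,0.0003
-5.7,-16.2,-3.0,0.0496,-0.0013,0.0003
-5.7,-16.3,-2.2,0.0496,-0.0013,0.0003
```

{"api": "move_arm", "payload": {"motion": [-5.6,-15.5,-5.4,0.0496,-0.0013,0,0.75,-5.7,-15.8,-4.6,0.0496,-0.0013,0,0.75,-5.7,-16,-3.8,0.0496,-0.0013,0,0.75,-5.7,-16.2,-3,0.0496,-0.0013,0,0.75,-5.7,-16.3,-2.2,0.0496,-0.0013,0,0.75,0,0,0,0,0,0,0.75,0,0,0,0,0,0,0.75]}}

```text
t: 10.65
position: [0.4961, 0.0827, 0.1757]
eef_rot: [0.727, 0.687, -0.001, 0.0]
force: [-0.6, -0.3, -0.5]
finger_gap: 0.0655
grasp_force: 0.0
```

```bash
python3 - <<'E'
from h import *
np.set_printoptions(precision=4,suppress=True)
o=env.get_obs();print(T_of(o)[:3])
b=grab("wrist");np.savez("base.npz",img=b["img"],W=b["W"],depth=b["depth"])
P=cloud(b);Q=P[100:300,150:500].reshape(-1,3);Q=Q[np.isfinite(Q[:,2])]
B=Q[(Q[:,2]>.018)&(Q[:,2]<.029)&(abs(Q[:,0]-.496)<.06)&(abs(Q[:,1]-.083)<.09)];print("base",len(B),cv2.minAreaRect((B[:,:2]*1000).astype(np.float32)))
B=Q[(Q[:,2]>.033)&(Q[:,2]<.06)&(abs(Q[:,0]-.496)<.03)&(abs(Q[:,1]-.083)<.07)]
for s in(1,-1):
    C=B[(B[:,1]-.083)*s>0];print("pin",len(C),np.median(C,0) if len(C) else 0)
print([(x["pixel"],x["p"],at_z(b,x["pixel"],.024)) for x in env.mark_of(b,"base_top")[:2]])
save(b,"w5.png",(230,100,410,280),4)
E
```

```text
[[ 0.0566  0.9984 -0.0006  0.4961]
 [ 0.9984 -0.0566 -0.001   0.0827]
 [-0.001  -0.0006 -1.      0.1757]]
base 4999 ((496.31549072265625, 82.57196044921875), (129.2252960205078, 53.89659881591797), 85.50463104248047)
pin 121 [0.5048 0.1091 0.0409]
pin 71 [0.4997 0.0459 0.0398]
[([321.3, 188.2], 0.85, array([0.496 , 0.0856, 0.024 ])), ([423.4, 129.5], 0.33, array([0.6001, 0.1396, 0.024 ]))]
```

View pics/w5.png

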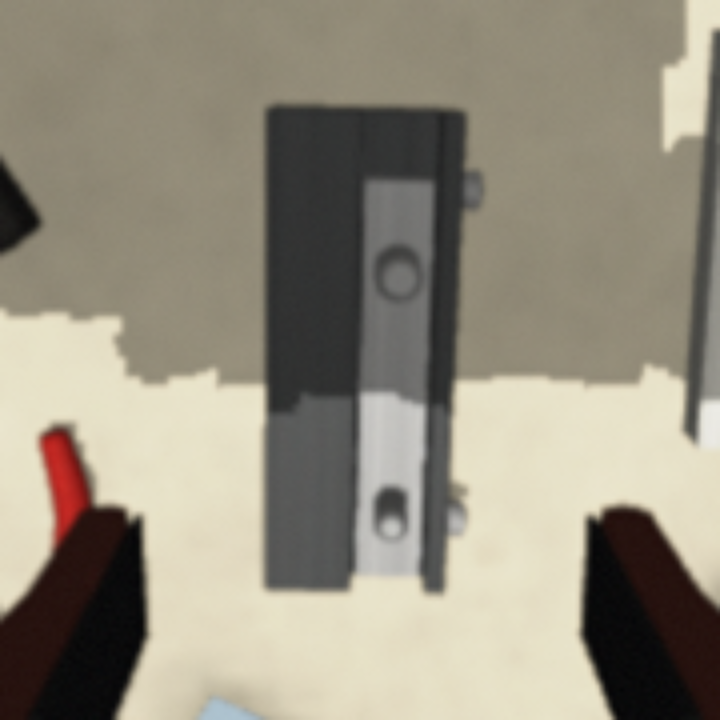

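```bash
python3 - <<'E'
from h import *
np.set_printoptions(precision=5,suppress=True)
b=grab("wrist");z=np.load("base.npz");b["W"]=z["W"];b["img"]=z["img"]
L=at_z(b,(329.8,168.5),.042);S=at_z(b,(327.75,231.2),.042);d=L-S
print(L,S,np.linalg.norm(d),np.degrees(np.arctan2(-d[0],d[1])))
g=cv2.cvtColor(b["img"],cv2.COLOR_RGB2GRAY)
# left/right long-edge of base, subpixel per row on gray gradient
for nm,lo,hi,sg in(("left",288,304,-1),):
    pts=[]
    for r in range(130,245,3):
        row=cv2.GaussianBlur(g,(1,3),0)[r].astype(float);dd=sg*np.diff(row)[lo:hi];k=dd.argmax()
        if 0<k<len(dd)-1:
            a,c,e=dd[k-1:k+2];pts.append(at_z(b,(lo+k+.5+.5*(a-e)/(a-2*c+e),r),.024)[:2])
    pts=np.array(pts);v=cv2.fitLine(pts.astype(np.float32),cv2.DIST_HUBER,0,.0003,.01).ravel();print(nm,v,np.degrees(np.arctan2(-v[0],v[1])))
    n=np.array([v[1],-v[0]]);n*=np.sign(n[0]);print("centre line x at pin y:",v[2:]+n*.025)
    for p in(L,S):print("pin dist from edge",(p[:2]-v[2:])@n)
# along-base ends
cv2.imwrite("pics/pins.png",cv2.resize(b["img"][150:245,310:350,::-1],None,fx=6,fy=6,interpolation=cv2.INTER_CUBIC))
plan(Tmat([.612,.1098,.150],-3.3),5)
E
```

```text
[0.50544 0.10878 0.042  ] [0.50032 0.04474 0.042  ] 0.06423820273266274 -4.576562282838507
left [0.08242 0.9966  0.4693  0.08504] -4.727847
centre line x at pin y: [0.49422 0.08298]
pin dist from edge 0.0340610122416439
pin dist from edge 0.03423062821732885
6.7,22.8,5.2,-0.0002,0.0002,0.0003
6.7,22.8,5.2,-0.0002,0.0002,0.0003
6.7,22.8,5.2,-0.0002,0.0002,0.0003
6.7,22.8,5.2,-0.0002,0.0002,0.0003
6.7,22.8,5.2,-0.0002,0.0002,0.0003
```

View pics/pins.png

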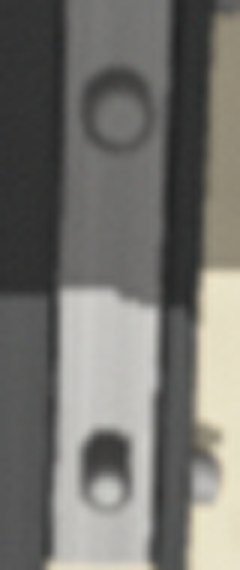

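{"api": "move_arm", "payload": {"motion": [7.6,23.1,5.2,0,0,0,0.75,7.6,23.1,5.2,0,0,0,0.75,7.6,23.1,5.2,0,0,0,0.75,7.6,23.1,5.2,0,0,0,0.75,7.6,23.1,5.2,0,0,0,0.75,0,0,0,0,0,0,0.75,0,0,0,0,0,0,0.75,0,0,0,0,0,0,0.75]}}

```text
t: 11.6
position: [0.6128, 0.1138, 0.1501]
eef_rot: [0.727, 0.687, -0.001, -0.0]
force: [-0.7, -0.4, 0.3]
finger_gap: 0.0659
grasp_force: 0.0
```

```bash
python3 - <<'E'
from h import *
np.set_printoptions(precision=5,suppress=True)
o=env.get_obs();print(T_of(o)[:3],o["t"])
b=grab("wrist");P=cloud(b)
Q=P[80:290,200:450].reshape(-1,3);Q=Q[np.isfinite(Q[:,2])];Q=Q[(Q[:,2]>.010)&(Q[:,2]<.02)&(abs(Q[:,0]-.612)<.05)&(abs(Q[:,1]-.11)<.08)];print(cv2.minAreaRect((Q[:,:2]*1000).astype(np.float32)))
for q in["large_hole","stop_button","fixture_plate"]:print(q,[(x["pixel"],x["p"],at_z(b,x["pixel"],.016 if q!="stop_button" else .021)) for x in env.mark_of(b,q)[:2]])
c=proj(b,np.array([.612,.11,.016]));x0,y0=int(c[0])-40,int(c[1])-65;print(x0,y0)
np.savez("plate.npz",img=b["img"],W=b["W"])
cv2.imwrite("pics/holes.png",cv2.resize(b["img"][y0:y0+130,x0:x0+80,::-1],None,fx=4.5,fy=4.5,interpolation=cv2.INTER_CUBIC))
E
```

```text
[[ 0.0567   0.99839 -0.00208  0.61281]
 [ 0.99839 -0.0567  -0.00085  0.11379]
 [-0.00097 -0.00203 -1.       0.15015]] 11.6
((614.595947265625, 105.89274597167969), (110.57911682128906, 54.06020736694336), 86.79655456542969)
large_hole [([338.3, 172.6], 0.7, array([0.62993, 0.13538, 0.016  ]))]
stop_button [([310.9, 170.2], 0.72, array([0.60398, 0.14002, 0.021  ]))]
fixture_plate [([325.1, 201.6], 0.57, array([0.61574, 0.1071 , 0.016  ]))]
281 133
```

View pics/holes.png

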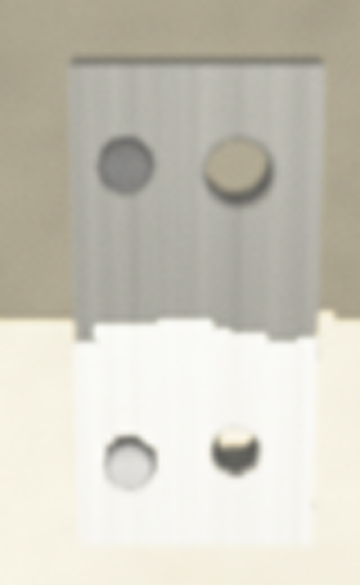

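```bash
python3 - <<'E'
from h import *
np.set_printoptions(precision=5,suppress=True)
b=grab("wrist");b["W"]=np.load("plate.npz")["W"]
L=at_z(b,(334.0,171.1),.016);S=at_z(b,(333.3,232.9),.016);d=L-S;yaw=np.degrees(np.arctan2(-d[0],d[1]));a=np.radians(yaw)
py=np.array([-np.cos(a),-np.sin(a)]);c=(L+S)[:2]/2+.009*py
print(L,S,np.linalg.norm(d),yaw,c)
plan(Tmat([c[0],c[1],.024],yaw),5)
E
```

```text
[0.62586 0.13706 0.016  ] [0.62236 0.0735  0.016  ] 0.06366130701229264 -3.146544877984524 [0.61513 0.10578]
-1.7,0.5,25.3,-0.0002,0.0000,-0.0003
-1.7,0.5,25.3,-0.0002,0.0000,-0.0003
-1.7,0.5,25.3,-0.0002,0.0000,-0.0003
-1.7,0.5,25.3,-0.0002,0.0000,-0.0003
-1.7,0.5,25.3,-0.0002,0.0000,-0.0003
```

{"api": "move_arm", "payload": {"motion": [-1.7,0.5,30,0,0,0,0.75,-1.7,0.5,30,0,0,0,0.75,-1.7,0.5,30,0,0,0,0.75,-1.7,0.5,22,0,0,0,0.75,-1.7,0.5,14,0,0,0,0.75,0,0,0,0,0,0,0.75,0,0,0,0,0,0,0.75,0,0,0,0,0,0,0,0,0,0,0,0,0,0,0,0,0,0,0,0,0], "newtons": 40}}

```text
t: 12.85
position: [0.616, 0.1057, 0.0254]
eef_rot: [0.727, 0.687, 0.0, -0.0]
force: [-2.1, 0.2, 6.7]
finger_gap: 0.0538
grasp_force: 40.0
```

```bash
python3 - <<'E'
from h import *
np.set_printoptions(precision=5,suppress=True)
o=env.get_obs();T=T_of(o);print(T[:3],o["t"],o["force"],o["finger_gap"],o["grasp_force"])
E
```

```text
[[ 0.05607  0.99843  0.00004  0.61602]
 [ 0.99843 -0.05607  0.0001   0.10575]
 [ 0.0001   0.00004 -1.       0.02543]] 12.85 [-2.06259  0.20832  6.73859] 0.05378407489438066 40.001590847969055
```

```bash
python3 - <<'E'
from h import *
T0=T_of(env.get_obs());A=T0.copy();A[2,3]=.095
plan(A,2);plan(Tmat([.4945,.0775,.085],-4.65),6,A)
E
```

```text
0.0,0.0,-34.8,0.0000,0.0000,0.0000
0.0,0.0,-34.8,0.0000,0.0000,0.0000
-5.8,-20.0,1.7,0.0000,-0.0000,0.0042
-5.9,-19.9,1.7,0.0000,-0.0000,0.0042
-6.0,-19.9,1.7,0.0000,-0.0000,0.0042
-6.1,-19.9,1.7,0.0000,-0.0000,0.0042
-6.2,-19.9,1.7,0.0000,-0.0000,0.0042
-6.3,-19.8,1.7,0.0000,-0.0000,0.0042
```

{"api": "move_arm", "payload": {"motion": [0,0,-20,0,0,0,0,0,0,-30,0,0,0,0,0,0,-20,0,0,0,0,-5.8,-20,1.7,0,0,0.0042,0,-5.9,-19.9,1.7,0,0,0.0042,0,-6,-19.9,1.7,0,0,0.0042,0,-6.1,-19.9,1.7,0,0,0.0042,0,-6.2,-19.9,1.7,0,0,0.0042,0,-6.3,-19.8,1.7,0,0,0.0042,0,0,0,0,0,0,0,0,0,0,0,0,0,0,0,0,0,0,0,0,0,0]}}

```text
t: 14.05
position: [0.4948, 0.0776, 0.0845]
eef_rot: [0.735, 0.678, -0.0, 0.0]
force: [0.8, -0.3, -3.7]
finger_gap: 0.0536
grasp_force: 40.0
```

```bash
python3 - <<'E'
from h import *
np.set_printoptions(precision=5,suppress=True)
o=env.get_obs();T=T_of(o);print(T[:3],o["t"],o["force"],o["finger_gap"],o["grasp_force"])
b=grab("wrist");np.savez("hold.npz",img=b["img"],W=b["W"])
zt=T[2,3]-.0254+.016
e=np.array([.08107,.99671]);yv=np.array([-.99671,.08107])
Lw=T[:2,3]+.032*e-.009*yv;print("pred hole px",proj(b,np.append(Lw,zt)),"pin px",proj(b,np.array([.5054,.1087,.042])))
c=proj(b,np.append(Lw,zt)).astype(int);x0,y0=c[0]-60,c[1]-45;print(x0,y0)
cv2.imwrite("pics/hold.png",cv2.resize(b["img"][y0:y0+110,x0:x0+120,::-1],None,fx=5,fy=5,interpolation=cv2.INTER_CUBIC))
E
```

```text
[[ 0.08093  0.99672 -0.0004   0.49485]
 [ 0.99672 -0.08093 -0.00044  0.0776 ]
 [-0.00047 -0.00036 -1.       0.08454]] 14.05 [ 0.82351 -0.29392 -3.70876] 0.0535884645652694 39.99918222427368
pred hole px [338.93002 196.57655] pin px [334.30885 183.64714]
278 151
```

View pics/hold.png

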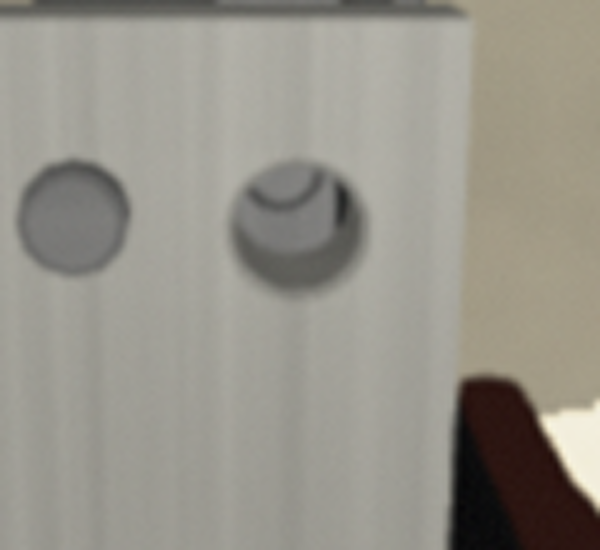

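{"api": "move_arm", "payload": {"motion": [0,0,6,0,0,0,0,0,0,6,0,0,0,0,0,0,4,0,0,0,0,0,0,3,0,0,0,0,0,0,3,0,0,0,0,0,0,0,0,0,0,0,0,0,0,0,0,0,0]}}

```text
t: 14.8
position: [0.4938, 0.0772, 0.0622]
eef_rot: [0.735, 0.678, -0.001, -0.0]
force: [0.6, -0.8, -2.6]
finger_gap: 0.0533
grasp_force: 40.0
```

{"api": "move_arm", "payload": {"motion": [0,0,3,0,0,0,0,0,0,3,0,0,0,0,0,0,3,0,0,0,0,0,0,2,0,0,0,0,0,0,0,0,0,0,0,0,0,0,0,0,0,0]}}

```text
t: 15.4
position: [0.4938, 0.0772, 0.0512]
eef_rot: [0.735, 0.678, -0.001, -0.0]
force: [0.1, 0.1, -3.1]
finger_gap: 0.054
grasp_force: 40.0
```

{"api": "move_arm", "payload": {"motion": [0,0,1,0,0,0,0,0,0,0.6,0,0,0,0,0,0,0.4,0,0,0,0,0,0,0,0,0,0,0,0,0,0,0,0,0,0]}}

```text
t: 15.9
position: [0.4938, 0.0773, 0.0494]
eef_rot: [0.735, 0.678, -0.001, -0.0]
force: [-2.0, 0.1, 1.5]
finger_gap: 0.0539
grasp_force: 40.0
```

{"api": "move_arm", "payload": {"motion": [0,0,0,0,0,0,0.75,0,0,0,0,0,0,0.75,0,0,0,0,0,0,0.75,0,0,-10,0,0,0,0.75,0,0,-25,0,0,0,0.75,0,0,-40,0,0,0,0.75,0,0,-40,0,0,0,0.75,0,0,0,0,0,0,0.75,0,0,0,0,0,0,0.75]}}

```text
t: 16.8
position: [0.4944, 0.0777, 0.1654]
eef_rot: [0.735, 0.678, 0.0, -0.0]
force: [-0.5, 0.9, -0.1]
finger_gap: 0.0658
grasp_force: 0.0
```

```bash
python3 - <<'E'
from h import *
np.set_printoptions(precision=4,suppress=True)
o=env.get_obs();print(o["position"],o["force"],o["finger_gap"],o["t"])
b=grab("wrist");P=cloud(b).reshape(-1,3);a=P-[.494,.0775,0]
u=a[:,:2]@[.081,.9967];v=a[:,:2]@[-.9967,.081]
for uu in(-48,-15,15,48):
  for vv in(-20,0,20):
    m=(abs(u*1000-uu)<5)&(abs(v*1000-vv)<4);print(uu,vv,m.sum(),np.nanmedian(P[m,2]) if m.any() else 0)
s=grab("scene")["img"][150:290,210:410];w=b["img"][90:290,200:440]
cv2.imwrite("pics/fin.png",np.vstack([cv2.resize(s,(400,280)),cv2.resize(w,(400,310))])[...,::-1])
E
```

```text
[0.4944 0.0777 0.1654] [-0.5363  0.8876 -0.0855] 0.06581361878005167 16.8
-48 -20 74 0.03948639618706132
-48 0 75 0.03940762463154518
-48 20 74 0.03938994803333701
-15 -20 79 0.03955656755611375
-15 0 88 0.03955904762597401
-15 20 76 0.03920955584661007
15 -20 414 0.25339608691525894
15 0 456 0.2532786176741489
15 20 134 0.039860871160160405
48 -20 99 0.039424500252218886
48 0 98 0.03946774715691448
48 20 99 0.03946185634564897
```

View pics/fin.png

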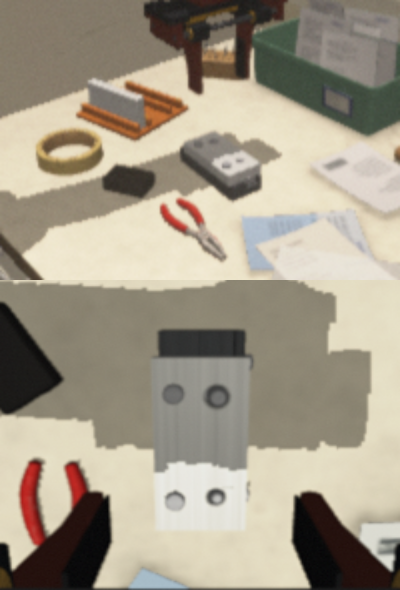

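The plate lies level on the base: its top is at 39.4–39.9 mm wherever it could be measured, against 40 mm expected. Both pins show in their holes, at (216,397) and (215,497), and the blank plate and the other things have not moved.

```bash
python3 -c "
from rig import env
print(env.job_done())"
```

```text
the job is handed in; nothing more can be done
None
```

The fixture plate was laid flat on the worktop with its buttons up, then seated flush over both pins of the locating base (large hole over large pin), released and handed in at about 17 s; the blank plate and the bystanders seen in the last picture had not moved.

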